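# Pop the battery door of the upturned bench scale

## Task

The bakery's bench scale lies upside down because it needs fresh batteries. Its battery door is held by a flush thumb release of the same plastic, set somewhere along the flat strip beside the door: touch down lightly with the fingertips on one end of that strip, feel along it until they drop into the recess, then press the release right in so that the door springs open, and take the hand away. Only touch and press: leave the scale lying where it is, and leave the two new cells standing on it and everything else on the bench alone.

Things in the scene. Friction and masses are not known exactly. Their poses are not given: they have to be found in the camera images.
- scale: Light grey bench scale lying loose, upside down on its steel pan: 250 (its x) by 320 mm (y), 3.4 kg; display head juts 35 mm more at +x. Origin: centre of the footprint, on the bench; z up, +x away from the robot, turned up to 0.4 rad. Upturned underside flat at z = 62 mm; four rubber feet, 34 mm across, to z = 76 mm at x = +-102, y = +-137 mm; door shut: flush at x = -30 to 46, y = -42 to 42 mm.
- strip_middle (a point): Centre of the face of the flat strip in the scale's underside, at x = -65, y = 0, z = 60.5 mm of the scale; axes as the scale's. The strip is 52 mm along x and 150 mm along y (ends at y = +-75 mm), sunk 1.5 mm, hard and solid but for one rectangular opening, 36 mm (x) by 40 mm (y), that holds the release pad, and whose place along y is not reported.
- release (a joint): Travel of the release pad, straight down: 0 at rest, 0.005 m fully in. At rest its face is 2.5 mm below the strip's; it looks like the strip, only its outline shows. It is centred across the strip (x), its centre anywhere within 35 mm of the strip's middle along y. Spring: 1.5 N to start, 5 N fully in; it comes back when let go. The catch lets the door go at about 0.003 m.
- door (a joint): Angle of the battery door, 76 mm (x) by 84 mm (y), behind the strip: 0 shut and latched, about 1.35 rad fully open. It is hinged on its +x edge; once the catch lets go its own light spring swings the edge next to the strip up, to 75 mm above the underside.
- cell1: New battery cell, a black cylinder with a copper band, 33 mm across and 61 mm tall, standing loose on the scale's underside behind the door, on the left (near x = 93, y = 40 mm of the scale). Origin: centre of its foot.
- cell2: The same, on the right (near x = 93, y = -40 mm of the scale).
- rolling_pin: Wooden rolling pin lying loose, 46 mm thick, 400 mm long over its handles (its x), to the left of the scale. Origin: below its middle, on the bench.
- cutter_frame: Rectangular steel pastry cutter, open frame 130 by 74 mm, 32 mm high, loose. Origin: centre, on the bench.
- mixing_bowl: Steel bowl, 250 mm across, 105 mm high, loose, to the right. Origin: centre of its foot.
- jug: Translucent plastic measuring jug, 116 mm across, 190 mm tall, with a handle, loose, far right. Origin: centre of its foot.
- scraper: Dough scraper, steel blade with a dark wooden grip, 150 mm long (its y), 22 mm high, lying near right, loose. Origin: centre, on the bench.
- pastry_wheel: Pastry wheel with a wooden handle, 190 mm long (its x), 54 mm wide, lying near left, loose. Origin: on the bench at the joint of handle and fork.

How it is judged:
On the way, in this order (a step that is already met when the one before it is completed fails the run):
1. the fingertips feel the strip: they rest on its solid face while the release is still out and the door shut ((contact force between the fingers and strip_c0 above 0.3 N or contact force between the fingers and strip_c1 above 0.3 N or contact force between the fingers and strip_c2 above 0.3 N or contact force between the fingers and strip_c3 above 0.3 N) and value of joint release below 0.001 m and value of joint door below 0.05 rad), for 0.1 s.
2. a fingertip presses the release well in (value of joint release above 0.0035 m and contact force between the fingers and scale above 0.5 N), for 0.05 s.
At the end, for the whole second after the job is handed in: The battery door stands open (more than 1.1 rad) and the release has sprung back out (less than 1 mm in); the scale lies level, at rest, within 30 mm of where it lay, with both cells still standing upright on it (value of joint door above 1.1 rad and value of joint release below 0.001 m and distance of scale from where it was at the start of the episode below 0.03 m and angle between scale's own z axis and vertical below 0.03 rad and angle between each of cell1, cell2's own z axis and vertical below 0.1 rad and z of each of cell1, cell2 in the frame of scale above 0.058 m and linear speed of scale below 0.01 m/s); the robot touches nothing.
It fails at once if the scale is pushed away, lifted or tipped (distance of scale from where it was at the start of the episode above 0.03 m or height (world z) of scale above 0.01 m or angle between scale's own z axis and vertical above 0.06 rad).
It fails at once if the scale is leaned on hard (more than 60 N) instead of felt lightly (contact force between the fingers and scale above 60 N).
It fails at once if a cell is taken hold of, pushed or lifted (contact force between any of the arm, the fingers and cell1 above 1 N or contact force between any of the arm, the fingers and cell2 above 1 N or distance of any of cell1, cell2 from where it was at the start of the episode above 0.045 m).
It fails at once if something else on the bench is disturbed (distance of rolling_pin from where it was at the start of the episode above 0.03 m or distance of any of cutter_frame, mixing_bowl, jug, scraper, pastry_wheel from where it was at the start of the episode above 0.02 m).
It also fails if it takes over 48 s, if anything falls off the work surface, if the arm or the gripper's body presses on something with over 40 N, if the wrist force passes 120 N, or if a joint passes its speed limit or range.

## Robot

A 6-joint arm with a two-finger parallel gripper is mounted at the origin on the work surface. World frame = base frame: x ahead of the robot, y to its left, z up, the work surface at z = 0. Lengths are in m, angles in rad, forces in N, time in s.
With the tool pointing down it reaches from about 0.375 to 0.825 m from the base axis. Payload 5.5 kg.
Tool frame: the origin (TCP) lies at the very end of the fingers, on their centre line; the grasp point (between the pads) lies bot.pinch_z behind it (bot.pinch_z is the distance from the TCP to the grasp point, in m); z points along the fingers, y is the line along which they close (so a half turn about z gives the same grasp; the last joint's range is limited). The gripper opens to 85 mm and grips with 20 to 120 N. Pads are 22 mm wide; open, the fingers measure 114 mm over their backs; the gripper's body (76 mm by 85 mm) begins 54 mm behind the grasp point. The pads swing forward as they close: fully open they stand 13 mm farther back than shut.
Start: joints at [1.264, 0.314, -0.047, 1.21, 0, 1.571], TCP at [0.181, 0.572, 0.193] pointing down, gripper open.
Joint ranges: [-2.67, 2.67], [-0.69, 1.73], [-1.03, 1.25], [-2.08, 2.16], [-1.42, 1.45], [-3.14, 3.14]. Speed limits (rad/s): [2.39, 2.39, 3.01, 3.14, 3.14, 3.14].

## Interface

Orientations are given as a unit quaternion [x, y, z, w].
In Python, from bench import bot gives the robot as it stands.
- The arm moves only by the tool carry_out, never from a script. Its argument "rows" is a list of rows, each a list of 5 numbers: the closure, from -1 (fully open) to 1 (shut), then the shift along the tool's x, y, z normalised to -1 to 1, where 1 is 400 mm, then the turn about the tool's z normalised to -1 to 1, where 1 is 30 degrees. A call has exactly 5 rows; each row shifts and turns the commanded pose from where the row before left it, along the tool's axes as they then stand; what a row does not reach is not made up. A row lasts 1/10 s, in which the tool goes at most 50 mm and 8.59 degrees, less where a joint would pass 70% of its speed; a pose out of reach is approached as far as the arm can. A call with a number of a shift or a turn outside -1 to 1 is refused whole. A call with a gripper value outside its range is refused whole. The fingers move at their own pace and stop on an object; "force" is the grip in N (left out, the last holds). Time passes only in rows, so rows that do not move let the fingers close, or fill a call up. It gives the time, the measured TCP pose, the force, the opening and the grip force at its end, in the units of the state.
- bot.observe(): the state, without advancing time (a new reading comes with each control period).
- bot.get_image(name): name is "side" or "top"; returns the picture (420x560x3 uint8, red, green, blue); there is no depth.
- bot.calibration(name): a dict with "fov_y" (degrees; the focal length in pixels is half the picture's height over the tangent of half this angle, whatever the lens; pixels are square), "cx", "cy" (the principal point, pixels), "dist" ([k1, k2, p1, p2, k3] as OpenCV has them; the pictures are not rectified), "cam_to_world" (4x4, takes a point from camera to world coordinates). Camera axes: x right, y down, z forward; pixel columns grow to the right and rows downward; lengths in m; the calibration is good to about 2 mm. A picture is of the moment at which its call begins. calibration takes no time and is no camera call.
- bot.job_done(): hands the job in; it is judged then, once.
The state is a dict: "time": time; "joint_pos": joint angles; "dq": joint speeds; "joint_efforts": joint torques, N m; "position": TCP position; "ee_rot": TCP orientation; "wrist_force": force on the tool from outside, world axes, zero at the start; "moment": the same for the moment, N m; "grip_width": finger opening in m; "grasp_force": force on a finger pad.
Only numpy, scipy, OpenCV 4.12 (cv2) and the standard library are available. Lean on these libraries where they do the work, as an engineer would, in place of code of your own. Each camera call takes 0.05 s, during which the arm holds its last target. There are 200 camera calls.

## Working session

There is one attempt and no reset: what is moved stays moved. The work goes in short steps, Python scripts to look and compute and a tool call to move; the robot and the scene stay as the last step left them, time stands still between calls to the robot, and variables do not carry over. Pictures are saved under pics/ and viewed, at most 10 in all, crops included, and the job is handed in when it is done.

Besides the shell and the picture viewer there is one more tool, called after "Emit:" as name(argument=value, ...) on one line, values as JSON. carry_out: Moves the arm, as the interface text tells. Its arguments: {"type":"object","properties":{"rows":{"type":"array","items":{"type":"array","items":{"type":"number"}}},"force":{"type":"number"}},"required":["rows"]}

```bash
mkdir -p pics; python3 - <<'E'
from bench import bot
import cv2
for n in("top","side"):
    cv2.imwrite(f"pics/{n}0.png",bot.get_image(n)[:,:,::-1])
    c=bot.calibration(n);print(n,c)
s=bot.observe();print(s);print(bot.pinch_z)
E
```

```text
top {'fov_y': 54.87527694121886, 'cx': 286.3525848615265, 'cy': 205.67198657858773, 'dist': array([-0.04942079,  0.        ,  0.        ,  0.        ,  0.        ]), 'cam_to_world': array([[-0.008945  , -0.98170496,  0.19019819,  0.26448495],
       [-0.999934  ,  0.01015287,  0.00537708, -0.01047395],
       [-0.00720977, -0.19013754, -0.98173099,  1.26951042],
       [ 0.        ,  0.        ,  0.        ,  1.        ]])}
side {'fov_y': 42.34890715719307, 'cx': 280.7559563946981, 'cy': 211.15228472466376, 'dist': array([0.03617733, 0.        , 0.        , 0.        , 0.        ]), 'cam_to_world': array([[ 0.97898728, -0.13548827,  0.15240353,  0.27128604],
       [-0.20334595, -0.59251516,  0.77947175, -1.18669045],
       [-0.01530788, -0.79408357, -0.60761579,  0.96421096],
       [ 0.        ,  0.        ,  0.        ,  1.        ]])}
{'time': 0.1, 'joint_pos': array([ 1.26396461e+00,  3.14160694e-01, -4.79460524e-02,  1.21018924e+00,
       -1.60595156e-05,  1.57080248e+00]), 'dq': array([ 1.90832839e-03, -8.44575404e-04,  3.36733290e-03,  2.09098508e-03,
       -8.32847342e-05,  2.53861717e-04]), 'joint_efforts': array([-1.01789134e-03, -5.40765524e+01,  3.40540695e+01,  1.12300416e-02,
       -6.44050488e-05, -1.07858853e-06]), 'position': array([0.18106164, 0.57144538, 0.19193207]), 'ee_rot': array([ 1.52817746e-01,  9.88254104e-01, -7.42250103e-04, -1.06647293e-04]), 'wrist_force': array([ 0.01340994,  0.19654883, -0.48445222]), 'moment': array([ 0.00887373, -0.00589004, -0.0080492 ]), 'grasp_force': 0.0, 'grip_width': 0.08530333738018527}
0.0187
```

View pics/top0.png

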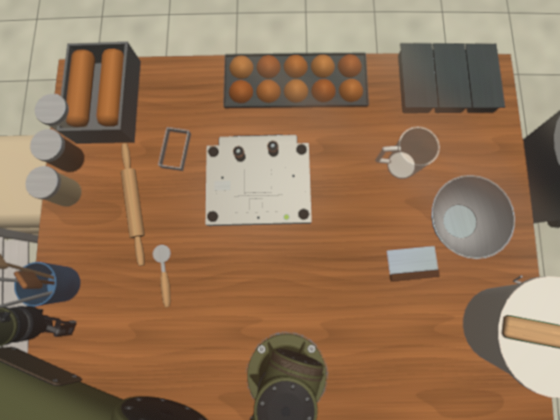

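View pics/side0.png

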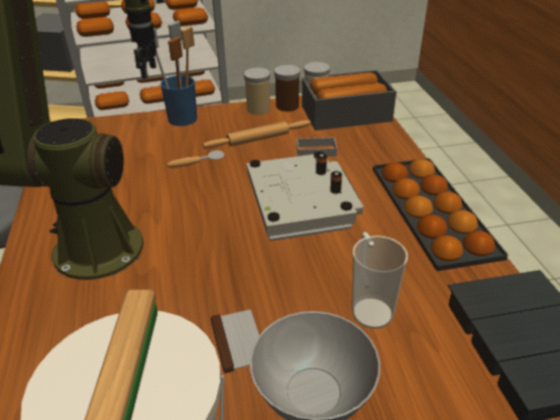

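The top view shows the scale's feet near (213,152), (301,149), (213,216) and (303,214), and the cells at about (239,153) and (273,148). The door outline is near (258,180), with the strip below it around (258,203).

```bash
cat > h.py <<'E'
import numpy as np,cv2
from bench import bot
def KD(c):
    f=210/np.tan(np.radians(c['fov_y']/2)); return np.array([[f,0,c['cx']],[0,f,c['cy']],[0,0,1]]),c['dist']
def ray(n,px,z):
    c=bot.calibration(n);K,d=KD(c);u=cv2.undistortPoints(np.float64(px).reshape(-1,1,2),K,d)[:,0]
    T=c['cam_to_world'];r=np.c_[u,np.ones(len(u))]@T[:3,:3].T;o=T[:3,3]
    return o+r*((z-o[2])/r[:,2])[:,None]
def proj(n,P):
    c=bot.calibration(n);K,d=KD(c);W=np.linalg.inv(c['cam_to_world'])
    return cv2.projectPoints(np.float64(P).reshape(-1,1,3),cv2.Rodrigues(W[:3,:3])[0],W[:3,3],K,d)[0][:,0]
E
python3 - <<'E'
from h import *
F=np.array([[.102,.137],[.102,-.137],[-.102,.137],[-.102,-.137]])
def feet(n,seeds):
    g=cv2.imread(f'pics/{n}0.png',0);out=[]
    for x,y in seeds:
        w=np.clip(110-g[y-9:y+10,x-9:x+10].astype(float),0,None)
        m=(w>0).astype(np.uint8);k,l,s,c=cv2.connectedComponentsWithStats(m)
        i=l[9,9];w=w*(l==i) if i else w
        Y,X=np.mgrid[y-9:y+10,x-9:x+10];out.append([(w*X).sum()/w.sum(),(w*Y).sum()/w.sum()]);print(n,out[-1],s[i,4])
    return ray(n,out,.074)[:,:2]
for n,sd in(("top",[(213,152),(301,149),(213,216),(303,214)]),("side",[(255,163),None,(0,0),(0,0)][:1])):
    P=feet(n,sd);print(P)
    if n=="top":
        A=F-F.mean(0);B=P-P.mean(0)
        th=np.arctan2((A[:,0]*B[:,1]-A[:,1]*B[:,0]).sum(),(A*B).sum());R=np.array([[np.cos(th),-np.sin(th)],[np.sin(th),np.cos(th)]])
        t=P.mean(0);print("yaw",th,"pos",t,"res",P-(F@R.T+t))
        for q in[(-.065,0),(-.065,.075),(-.065,-.075),(-.03,0)]:print(q,R@q+t)
# rectified view of strip from both cameras, 4 px/mm
outs=[]
for n in("top","side"):
    im=cv2.imread(f'pics/{n}0.png')
    ys=np.linspace(.1,-.1,780);xs=np.linspace(.06,-.1,290*2//2)
    Y,X=np.meshgrid(ys,xs);G=np.stack([X.ravel(),Y.ravel()],1)@R.T+t
    p=proj(n,np.c_[G,np.full(len(G),.061)]).reshape(*X.shape,2).astype(np.float32)
    outs.append(cv2.remap(im,p,None,cv2.INTER_CUBIC))
o=np.vstack(outs);o=np.clip((o.astype(float)-128)*2+100,0,255)
cv2.imwrite('pics/rect.png',o)
E
```

```text
top [np.float64(212.95034816833183), np.float64(151.23735997577958)] 79
top [np.float64(301.03032345013474), np.float64(148.9794474393531)] 70
top [np.float64(212.13807047949163), np.float64(216.05054881571346)] 79
top [np.float64(303.1620341124447), np.float64(213.8164876816172)] 77
[[ 0.67053034  0.22233765]
 [ 0.67447021 -0.05098353]
 [ 0.46664174  0.21935958]
 [ 0.47070592 -0.05410322]]
yaw 0.014751495286725435 pos [0.57058705 0.08415262] res [[-2.47359804e-05 -3.04667857e-04]
 [-1.26623418e-04  3.44348034e-04]
 [ 6.44713354e-05 -2.73534577e-04]
 [ 8.68880632e-05  2.33854401e-04]]
(-0.065, 0) [0.50559412 0.08319381]
(-0.065, 0.075) [0.5044878  0.15818565]
(-0.065, -0.075) [0.50670045 0.00820197]
(-0.03, 0) [0.54059032 0.08371009]
side [np.float64(254.1890045543266), np.float64(161.05595315549772)] 198
[[0.46644642 0.22185784]][ WARN:0@1.284] global loadsave.cpp:1063 imwrite_ Unsupported depth image for selected encoder is fallbacked to CV_8U.
```

View pics/rect.png

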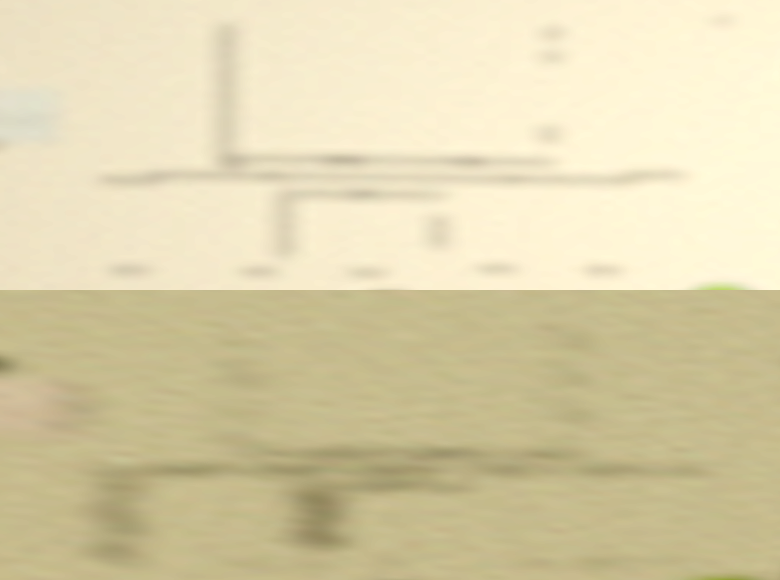

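Rectified onto the scale, the view shows the door outline at y = ±42 mm. The release outline is at columns 283–440, so its centre is near scale y ≈ +7 mm. I'll touch down on the +y end and feel towards −y.

Emit:
carry_out(rows=[[1,0,0,0,-0.205],[1,0,0,0,-0.205],[1,0,0,0,-0.205],[1,0,0,0,0],[1,0,0,0,0]], force=40)

```text
time: 0.6
position: [0.1811, 0.5718, 0.1924]
ee_rot: [-0.006, 1.0, -0.0, -0.0]
wrist_force: [0.5, 0.3, 0.5]
grip_width: 0.0124
grasp_force: 0.0
```

Emit:
carry_out(rows=[[1,-0.066,-0.0906,0,0],[1,-0.066,-0.0906,0,0],[1,-0.066,-0.0906,0,0],[1,-0.066,-0.0906,0,0],[1,-0.066,-0.0906,0,0]])

```text
time: 1.1
position: [0.3167, 0.3913, 0.1927]
ee_rot: [-0.007, 1.0, 0.0, 0.0]
wrist_force: [1.1, -0.3, -0.7]
grip_width: 0.0001
grasp_force: 0.0
```

Emit:
carry_out(rows=[[1,-0.066,-0.0906,0,0],[1,-0.066,-0.0906,0,0],[1,-0.066,-0.0906,0,0],[1,-0.066,-0.0906,0,0],[1,0,0,0,0]])

```text
time: 1.6
position: [0.4263, 0.2456, 0.1928]
ee_rot: [-0.003, 1.0, -0.001, 0.001]
wrist_force: [-0.3, 0.3, -0.7]
grip_width: 0.0002
grasp_force: 0.0
```

Emit:
carry_out(rows=[[1,-0.065,-0.087,0,0],[1,-0.065,-0.087,0,0],[1,-0.065,-0.087,0,0],[1,0,0,0,0],[1,0,0,0,0]])

```text
time: 2.1
position: [0.5032, 0.1462, 0.1924]
ee_rot: [-0.006, 1.0, 0.0, -0.0]
wrist_force: [-1.2, -0.0, -0.3]
grip_width: -0.0001
grasp_force: 0.0
```

Emit:
carry_out(rows=[[1,0,0,0.08,0],[1,0,0,0.08,0],[1,0,0,0.05,0],[1,0,0,0.03,0],[1,0,0,0,0]])

```text
time: 2.6
position: [0.5014, 0.1471, 0.0953]
ee_rot: [-0.008, 1.0, -0.0, -0.001]
wrist_force: [0.5, 0.4, -0.1]
grip_width: -0.0003
grasp_force: 0.0
```

```bash
python3 - <<'E'
from h import *
s=bot.observe();print(s['position'],s['ee_rot'],s['wrist_force'])
a=[]
for n,(u,v) in(("top",(260,190)),("side",(300,200))):
    im=bot.get_image(n)[v-70:v+70,u-90:u+90,::-1];a.append(cv2.resize(im,None,fx=4,fy=4,interpolation=3)[:,:])
cv2.imwrite('pics/a.png',cv2.resize(np.hstack(a),(800,312)))
print(proj("top",s['position']),proj("side",s['position']))
E
```

```text
[0.50137642 0.1470694  0.09533672] [-8.26955753e-03  9.99964683e-01 -2.62016430e-04 -1.47597726e-03] [ 0.53848883  0.40143378 -0.14825963]
[[235.37442394 203.07445864]] [[269.70560309 166.66165682]]
```

View pics/a.png

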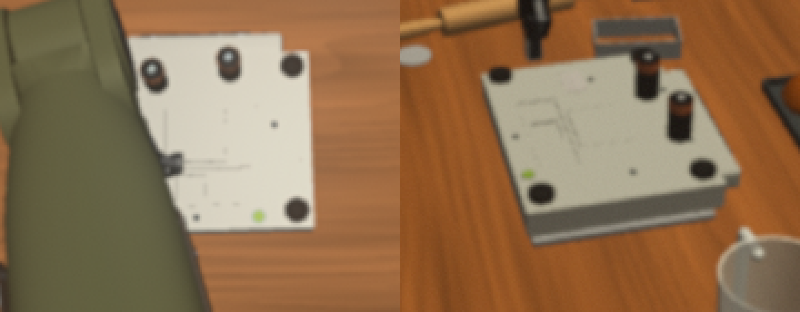

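```bash
python3 - <<'E'
from h import *
im=bot.get_image("side")[110:190,220:330,::-1]
cv2.imwrite('pics/b.png',cv2.resize(im,None,fx=7,fy=7,interpolation=3))
s=bot.observe();print(s['position'])
p=s['position']
print(proj("side",[p+[0,0,h] for h in(0,.02,.04,.075)])-[220,110])
print(proj("top",[p+[0,d,h] for d,h in((-.042,.073),(-.015,0))]))
E
```

```text
[0.50397628 0.14706818 0.09790965]
[[50.54605466 55.81803866]
 [50.36281101 50.04907178]
 [50.1766292  44.18991386]
 [49.84351116 33.71245239]]
[[246.9001811  196.66709355]
 [240.33052294 201.99052858]]
```

View pics/b.png

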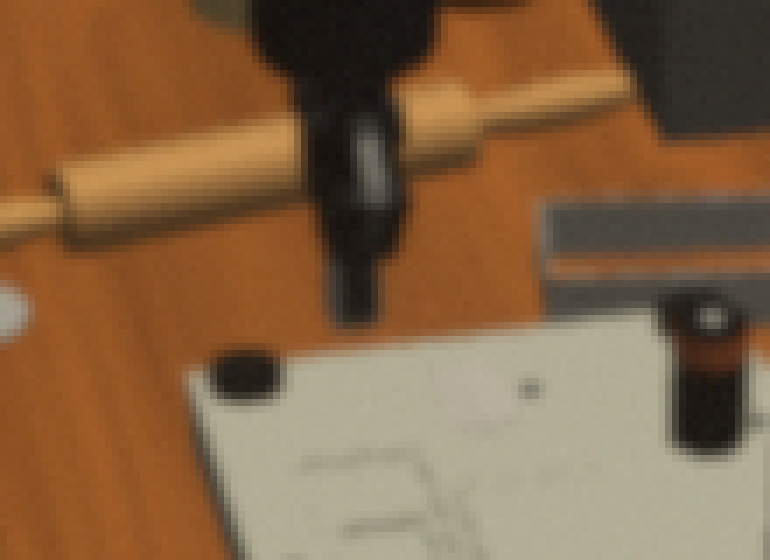

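The tip shows at crop pixel (355,325), about 9 px above where the reported TCP projects. I'll lower part of the way and measure again.

Emit:
carry_out(rows=[[1,0,0,0.03,0],[1,0,0,0.02,0],[1,0,0,0,0],[1,0,0,0,0],[1,0,0,0,0]])

```text
time: 3.25
position: [0.5035, 0.1462, 0.0769]
ee_rot: [-0.008, 1.0, 0.0, 0.0]
wrist_force: [0.3, -0.7, 0.4]
grip_width: -0.0004
grasp_force: 0.0
```

```bash
python3 - <<'E'
from h import *
for i in range(3):
    im=bot.get_image("side");s=bot.observe();print(s['position'],s['wrist_force'],s['grip_width'])
p=s['position']
c=im[110:190,220:330,::-1]
cv2.imwrite('pics/c.png',cv2.resize(c,None,fx=7,fy=7,interpolation=3))
print(proj("side",[p,p+[0,0,.02]])-[220,110])
E
```

```text
[0.50357783 0.14628516 0.07693461] [-0.47131259  0.41673836  0.66596292] -6.348631585213172e-05
[0.5035856  0.14628258 0.07698169] [-0.12290616  0.10366605 -0.29734518] 0.00015859073612464164
[0.50356273 0.14630293 0.07695509] [-0.26943459 -0.62169721 -0.14322395] -0.0003430719211572847
[[50.64712569 61.92315437]
 [50.46613814 56.24518504]]
```

View pics/c.png

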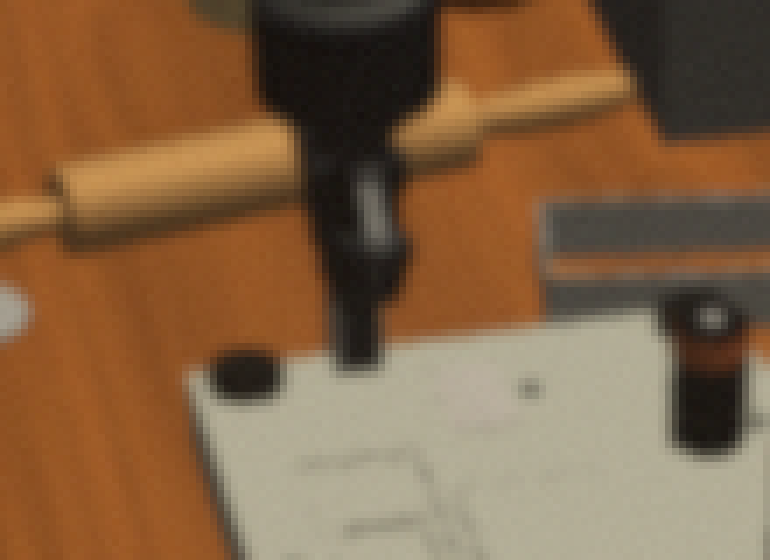

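Emit:
carry_out(rows=[[1,0,0,0.015,0],[1,0,0,0.01,0],[1,0,0,0.005,0],[1,0,0,0,0],[1,0,0,0,0]])

```text
time: 3.9
position: [0.5032, 0.1463, 0.0646]
ee_rot: [-0.008, 1.0, -0.0, -0.0]
wrist_force: [-0.5, 0.2, 0.3]
grip_width: -0.0002
grasp_force: 0.0
```

Emit:
carry_out(rows=[[1,0,0,0.005,0],[1,0,0,0.003,0],[1,0,0,0,0],[1,0,0,0,0],[1,0,0,0,0]])

```text
time: 4.4
position: [0.5034, 0.1463, 0.0616]
ee_rot: [-0.008, 1.0, 0.0, 0.0]
wrist_force: [0.7, -0.2, -0.2]
grip_width: -0.0
grasp_force: 0.0
```

Emit:
carry_out(rows=[[1,0,0,0.0025,0],[1,0,0,0.0025,0],[1,0,0,0,0],[1,0,0,0,0],[1,0,0,0,0]])

```text
time: 4.9
position: [0.5033, 0.1463, 0.0595]
ee_rot: [-0.008, 1.0, 0.0, 0.0]
wrist_force: [-0.2, -1.2, 0.3]
grip_width: 0.0005
grasp_force: 0.0
```

```bash
python3 - <<'E'
from h import *
im=bot.get_image("side");s=bot.observe();print(s['position'],s['wrist_force'],s['moment'],s['joint_efforts'])
p=s['position']
c=im[110:190,220:330,::-1]
cv2.imwrite('pics/d.png',cv2.resize(c,None,fx=7,fy=7,interpolation=3))
print(proj("side",[p,[p[0],p[1],.0605]])-[220,110])
E
```

```text
[0.50333329 0.14627066 0.05951606] [ 0.16153998  0.1790841  -0.46308041] [0.02884962 0.02117451 0.03590837] [-4.86681838e-04 -4.69577336e+01  2.99255204e+01  2.68709780e-03
 -3.28133938e-04  1.28354773e-05]
[[50.72947909 66.81945722]
 [50.72073279 66.54578133]]
```

View pics/d.png

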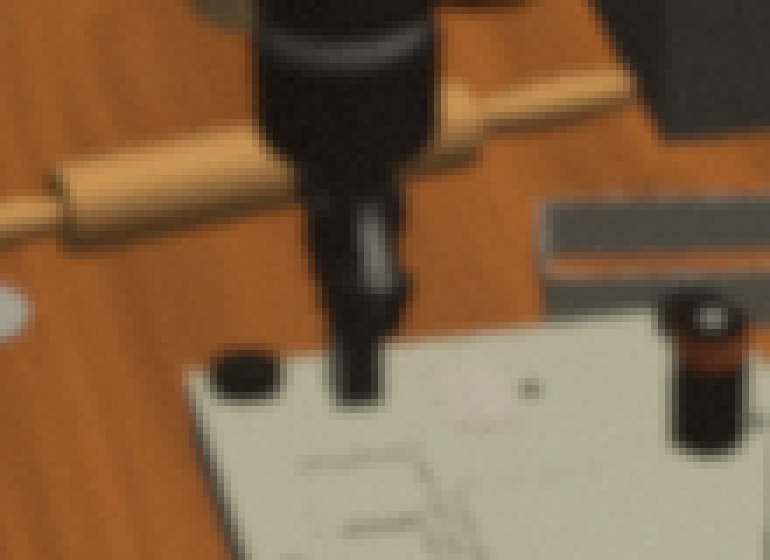

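Still no contact at a reported 0.0595, and the tip (355,404) still shows above the strip-end line at (355,460). I'll keep feeling downwards in small steps.

Emit:
carry_out(rows=[[1,0,0,0.0025,0],[1,0,0,0.0025,0],[1,0,0,0.0025,0],[1,0,0,0,0],[1,0,0,0,0]])

```text
time: 5.45
position: [0.5033, 0.1463, 0.0564]
ee_rot: [-0.008, 1.0, -0.0, -0.0]
wrist_force: [1.0, -0.0, -0.2]
grip_width: 0.0002
grasp_force: 0.0
```

Emit:
carry_out(rows=[[1,0,0,0.003,0],[1,0,0,0.003,0],[1,0,0,0.003,0],[1,0,0,0.003,0],[1,0,0,0,0]])

```text
time: 5.95
position: [0.5031, 0.1462, 0.0515]
ee_rot: [-0.008, 1.0, -0.0, -0.0]
wrist_force: [0.1, -0.5, 0.5]
grip_width: -0.0003
grasp_force: 0.0
```

Emit:
carry_out(rows=[[1,0,0,0.002,0],[1,0,0,0.002,0],[1,0,0,0.002,0],[1,0,0,0.002,0],[1,0,0,0,0]])

```text
time: 6.45
position: [0.5032, 0.1462, 0.0484]
ee_rot: [-0.008, 1.0, -0.0, -0.0]
wrist_force: [-0.2, -0.1, -0.1]
grip_width: 0.0001
grasp_force: 0.0
```

```bash
python3 - <<'E'
from h import *
im=bot.get_image("side");s=bot.observe();print(s['position'],s['wrist_force'])
c=im[110:190,220:330,::-1]
cv2.imwrite('pics/e.png',cv2.resize(c,None,fx=7,fy=7,interpolation=3))
g=cv2.cvtColor(im,cv2.COLOR_RGB2GRAY);print(g[160:182,268:274].mean(1).round())
E
```

```text
[0.50326058 0.14624818 0.04844413] [-0.12831387  0.61141793 -0.7122805 ]
[ 28.  32.  35.  39.  41.  42.  41.  42.  42.  53.  84. 128. 160. 169.
 166. 160. 164. 170. 173. 173. 173. 172.]
```

Emit:
carry_out(rows=[[1,0,0,0.0025,0],[1,0,0,0.0025,0],[1,0,0,0.0025,0],[1,0,0,0.0025,0],[1,0,0,0,0]])

```text
time: 7.0
position: [0.5032, 0.1462, 0.0443]
ee_rot: [-0.008, 1.0, -0.0, -0.0]
wrist_force: [-0.9, -0.2, 0.1]
grip_width: 0.0004
grasp_force: 0.0
```

Emit:
carry_out(rows=[[1,0,0,0.0025,0],[1,0,0,0.0025,0],[1,0,0,0.0025,0],[1,0,0,0,0],[1,0,0,0,0]])

```text
time: 7.5
position: [0.5033, 0.1463, 0.0415]
ee_rot: [-0.008, 1.0, -0.0, -0.0]
wrist_force: [-0.2, 0.8, -0.5]
grip_width: -0.0003
grasp_force: 0.0
```

Emit:
carry_out(rows=[[1,0,0,0.0025,0],[1,0,0,0.0025,0],[1,0,0,0.0025,0],[1,0,0,0,0],[1,0,0,0,0]])

```text
time: 8.0
position: [0.5032, 0.1462, 0.0384]
ee_rot: [-0.008, 1.0, -0.0, -0.0]
wrist_force: [1.2, 0.5, -0.5]
grip_width: -0.0002
grasp_force: 0.0
```

```bash
python3 - <<'E'
from h import *
im=bot.get_image("side");s=bot.observe();print(s['position'],s['wrist_force'])
c=im[110:190,220:330,::-1]
cv2.imwrite('pics/f.png',cv2.resize(c,None,fx=7,fy=7,interpolation=3))
E
```

```text
[0.50332169 0.14627587 0.03849099] [ 0.42593873 -0.25230555  0.27545239]
```

View pics/f.png

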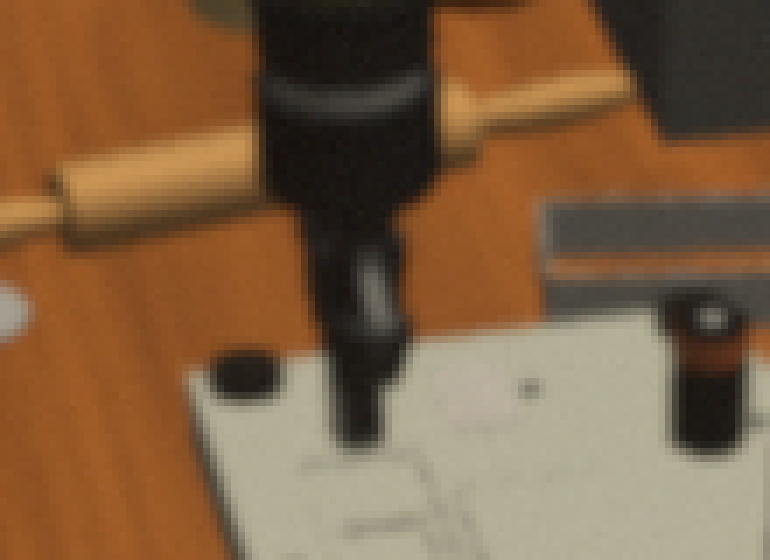

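The tip is at (355,445), just above the strip-end line (355,460), and there is still no contact. Continuing down.

Emit:
carry_out(rows=[[1,0,0,0.0025,0],[1,0,0,0.0025,0],[1,0,0,0.0025,0],[1,0,0,0,0],[1,0,0,0,0]])

```text
time: 8.55
position: [0.5032, 0.1462, 0.0354]
ee_rot: [-0.008, 1.0, -0.0, -0.0]
wrist_force: [0.5, -0.2, 0.0]
grip_width: -0.0001
grasp_force: 0.0
```

Emit:
carry_out(rows=[[1,0,0,0.0025,0],[1,0,0,0.0025,0],[1,0,0,0.0025,0],[1,0,0,0,0],[1,0,0,0,0]])

```text
time: 9.05
position: [0.5033, 0.1463, 0.0325]
ee_rot: [-0.008, 1.0, -0.0, -0.0]
wrist_force: [0.6, 0.6, -0.4]
grip_width: -0.0002
grasp_force: 0.0
```

Emit:
carry_out(rows=[[1,0,0,0.0025,0],[1,0,0,0.0025,0],[1,0,0,0.0025,0],[1,0,0,0,0],[1,0,0,0,0]])

```text
time: 9.55
position: [0.5032, 0.1462, 0.0294]
ee_rot: [-0.008, 1.0, -0.0, -0.0]
wrist_force: [0.1, 0.8, 0.1]
grip_width: -0.0003
grasp_force: 0.0
```

```bash
python3 - <<'E'
from h import *
im=bot.get_image("side");s=bot.observe();print(s['position'],s['wrist_force'])
g=cv2.cvtColor(im,cv2.COLOR_RGB2GRAY);print(g[168:190,268:274].mean(1).round())
E
```

```text
[0.50331254 0.14626677 0.02947065] [ 0.24910863 -0.69060696  0.63940053]
[ 41.  44.  44.  44.  43.  44.  48.  70. 112. 150. 169. 174. 174. 173.
 173. 171. 162. 154. 160. 170. 173. 173.]
```

Emit:
carry_out(rows=[[1,0,0,0.0025,0],[1,0,0,0.0025,0],[1,0,0,0,0],[1,0,0,0,0],[1,0,0,0,0]])

```text
time: 10.1
position: [0.5034, 0.1463, 0.0275]
ee_rot: [-0.008, 1.0, 0.0, 0.0]
wrist_force: [-0.6, -0.0, 0.2]
grip_width: 0.0002
grasp_force: 0.0
```

Emit:
carry_out(rows=[[1,0,0,0.0025,0],[1,0,0,0.0025,0],[1,0,0,0,0],[1,0,0,0,0],[1,0,0,0,0]])

```text
time: 10.6
position: [0.5033, 0.1463, 0.0255]
ee_rot: [-0.008, 1.0, -0.0, -0.0]
wrist_force: [-0.2, -0.0, 0.7]
grip_width: -0.0002
grasp_force: 0.0
```

Emit:
carry_out(rows=[[1,0,0,0.0025,0],[1,0,0,0.0025,0],[1,0,0,0,0],[1,0,0,0,0],[1,0,0,0,0]])

```text
time: 11.1
position: [0.5033, 0.1463, 0.0235]
ee_rot: [-0.008, 1.0, 0.0, 0.0]
wrist_force: [0.7, -0.2, -1.0]
grip_width: 0.0002
grasp_force: 0.0
```

Emit:
carry_out(rows=[[1,0,0,0.0025,0],[1,0,0,0.0025,0],[1,0,0,0,0],[1,0,0,0,0],[1,0,0,0,0]])

```text
time: 11.6
position: [0.5035, 0.1463, 0.0219]
ee_rot: [-0.008, 1.0, 0.0, 0.0]
wrist_force: [-2.2, -1.4, 5.1]
grip_width: -0.0
grasp_force: 2.8
```

```bash
python3 - <<'E'
from h import *
im=bot.get_image("side");s=bot.observe();print(s['position'],s['wrist_force'])
g=cv2.cvtColor(im,cv2.COLOR_RGB2GRAY);print(g[168:190,268:274].mean(1).round())
c=im[110:190,220:330,::-1]
cv2.imwrite('pics/g.png',cv2.resize(c,None,fx=7,fy=7,interpolation=3))
E
```

```text
[0.50347225 0.14631516 0.02189398] [-1.58089643 -0.18857995  5.22932588]
[ 31.  35.  40.  42.  43.  42.  43.  45.  50.  70. 111. 149. 169. 174.
 174. 171. 161. 154. 160. 170. 173. 173.]
```

View pics/g.png

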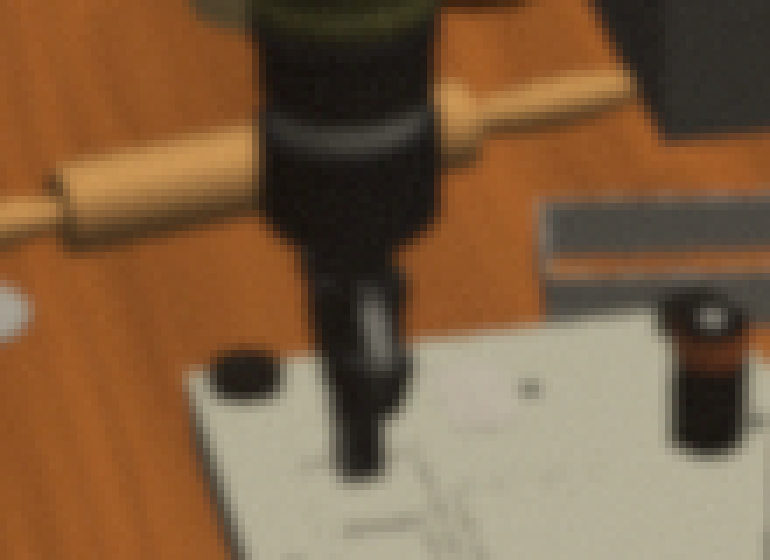

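Contact: 5 N at a reported z of 0.0219, so the reported z reads low by about 39 mm. The tip (358,475) looks close to the strip's end line at (355,460). I'll slide towards −y and follow the height by feel.

Emit:
carry_out(rows=[[1,0,-0.01,0,0],[1,0,-0.01,0,0],[1,0,-0.01,0,0],[1,0,0,0,0],[1,0,0,0,0]])

```text
time: 12.15
position: [0.5042, 0.1341, 0.0219]
ee_rot: [-0.007, 1.0, 0.0, 0.001]
wrist_force: [-0.6, 1.9, 6.2]
grip_width: -0.0002
grasp_force: 2.8
```

Emit:
carry_out(rows=[[1,0,-0.01,0,0],[1,0,-0.01,0,0],[1,0,-0.01,0,0],[1,0,0,0,0],[1,0,0,0,0]])

```text
time: 12.65
position: [0.5043, 0.1221, 0.0219]
ee_rot: [-0.007, 1.0, 0.0, 0.001]
wrist_force: [-0.4, 2.0, 6.0]
grip_width: -0.0001
grasp_force: 2.9
```

Emit:
carry_out(rows=[[1,0,-0.01,0,0],[1,0,-0.01,0,0],[1,0,-0.01,0,0],[1,0,0,0,0],[1,0,0,0,0]])

```text
time: 13.15
position: [0.5045, 0.1101, 0.0219]
ee_rot: [-0.007, 1.0, 0.0, 0.001]
wrist_force: [-0.7, 1.2, 5.6]
grip_width: -0.0002
grasp_force: 2.9
```

Emit:
carry_out(rows=[[1,0,-0.01,0,0],[1,0,-0.01,0,0],[1,0,-0.01,0,0],[1,0,0,0,0],[1,0,0,0,0]])

```text
time: 13.65
position: [0.5034, 0.0976, 0.021]
ee_rot: [-0.007, 1.0, -0.0, -0.001]
wrist_force: [-0.3, 0.3, 0.3]
grip_width: -0.0001
grasp_force: 0.0
```

The force vanished between y = 0.110 and 0.098, so the tips are in the recess, as the picture suggested (centre ≈ 0.0905). I'll centre them and check.

Emit:
carry_out(rows=[[1,0,-0.005,0,0],[1,0,-0.005,0,0],[1,0,-0.0025,0,0],[1,0,0,0,0],[1,0,0,0,0]])

```text
time: 14.15
position: [0.5041, 0.0932, 0.0215]
ee_rot: [-0.008, 1.0, -0.0, 0.0]
wrist_force: [0.1, 0.1, 0.7]
grip_width: -0.0002
grasp_force: 0.0
```

Emit:
carry_out(rows=[[1,0,0,0.0025,0],[1,0,0,0.0025,0],[1,0,0,0.0025,0],[1,0,0,0,0],[1,0,0,0,0]])

```text
time: 14.65
position: [0.5041, 0.0933, 0.0185]
ee_rot: [-0.008, 1.0, 0.0, 0.0]
wrist_force: [-0.4, -0.1, 1.2]
grip_width: 0.0002
grasp_force: 0.8
```

It's below the strip's face with a light spring force, so I'll press the release in.

Emit:
carry_out(rows=[[1,0,0,0.0025,0],[1,0,0,0.0025,0],[1,0,0,0.0025,0],[1,0,0,0.0015,0],[1,0,0,0,0]])

```text
time: 15.15
position: [0.5041, 0.0933, 0.0149]
ee_rot: [-0.008, 1.0, 0.0, 0.0]
wrist_force: [-1.4, 0.4, 4.4]
grip_width: 0.0001
grasp_force: 2.2
```

Emit:
carry_out(rows=[[1,0,0,0,0],[1,0,0,-0.02,0],[1,0,0,-0.04,0],[1,0.04,0,-0.08,0],[1,0.05,0,-0.1,0]])

```text
time: 15.65
position: [0.4667, 0.0923, 0.1108]
ee_rot: [-0.007, 1.0, -0.0, -0.002]
wrist_force: [1.3, 0.2, -0.0]
grip_width: -0.0002
grasp_force: 0.0
```

Emit:
carry_out(rows=[[1,0,0.08,-0.08,0],[1,0,0.11,-0.04,0],[1,0,0.11,0,0],[1,0,0.11,0,0],[1,0,0.11,0,0]])

```text
time: 16.15
position: [0.4647, 0.3023, 0.1595]
ee_rot: [-0.008, 1.0, -0.0, 0.0]
wrist_force: [0.3, -0.3, -0.3]
grip_width: -0.0004
grasp_force: 0.0
```

Emit:
carry_out(rows=[[1,0,0.1,0,0],[1,0,0.1,0,0],[1,0,0,0,0],[1,0,0,0,0],[1,0,0,0,0]])

```text
time: 16.65
position: [0.4635, 0.3796, 0.1588]
ee_rot: [-0.007, 1.0, -0.001, -0.0]
wrist_force: [0.1, 0.6, 0.7]
grip_width: -0.0003
grasp_force: 0.0
```

```bash
python3 - <<'E'
from h import *
s=bot.observe();print(s['position'],s['wrist_force'],s['time'])
a=[cv2.resize(bot.get_image(n)[:,:,::-1],(400,300)) for n in("top","side")]
cv2.imwrite('pics/z.png',np.hstack(a))
E
```

```text
[0.46349669 0.37961339 0.15876315] [0.11164939 0.64130245 0.69300137] 16.65
```

View pics/z.png

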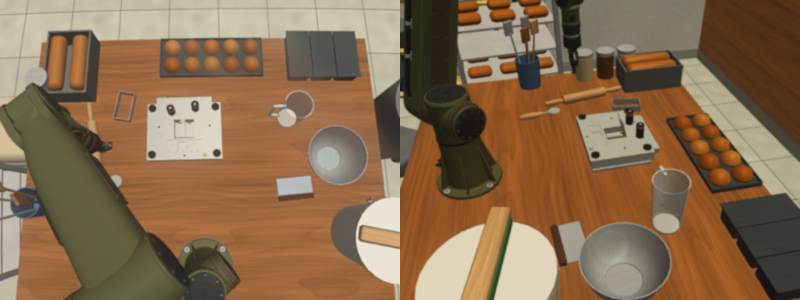

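The final view shows a dark battery opening in the scale, at (182,128) in the top view and (615,128) in the side view. Both cells are still standing and the hand is clear.

```bash
python3 -c "
from bench import bot
print(bot.job_done())"
```

```text
the job is handed in; nothing more can be done
None
```

I felt along the strip and pressed the release in; the battery door opened and the hand is clear. The last picture shows the scale in place with both cells standing. I handed the job in at about 17 s, and no verdict came back.

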